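Lock the lens-marking press for carrying

ROBOT

A 6-joint arm with a two-finger parallel gripper is mounted at the origin on a cart in front of the work surface, level with it; the furniture and walls round the work are solid. World frame = base frame: x ahead of the robot, y to its left, z up, the work surface at z = 0. Lengths are in mm, angles in degrees, forces in N, time in s.
With the tool pointing down it reaches from about 275 to 725 mm from the base axis. Payload 15.9 kg.
Tool frame: the origin (TCP) lies at the very end of the fingers, on their centre line; the grasp point (between the pads) lies 19 mm behind it; z points along the fingers, y is the direction in which the jaws open and shut (so a half turn about z gives the same grasp; the last joint's range is limited). The gripper opens to 85 mm and grips with 20 to 120 N. Pads are 22 mm wide; open, the fingers measure 114 mm over their backs; the gripper's body (76 mm by 85 mm) begins 54 mm behind the grasp point. The pads swing forward as they close: fully open they stand 13 mm farther back than shut.
Start: joints at [76.433, 12.198, -1.971, 75.831, 0, 90], TCP at [117.291, 486.033, 231.306] pointing down, gripper open.
Joint ranges: [-170.91, 170.91], [-42.67, 98.43], [-65.05, 77.54], [-120.47, 116.71], [-90, 82.35], [-180, 180]. Speed limits (degrees/s): [108.29, 108.29, 136.94, 147.25, 180, 180].

INTERFACE

Orientations are given as a 3x3 rotation matrix whose columns are the frame's x, y, z axes.
In Python, from rig import env gives the robot as it stands.
- The arm moves only by the tool send_rows, never from a script. Its argument "motion" is text: rows parted by semicolons, each of 7 numbers parted by spaces: the finger opening in mm, from 0 to 85.4, then the shift along the tool's x, y, z in mm, then the turn, a rotation vector about the tool's x, y, z in rad. A call has 1 to 5 rows; each row is the pose to reach, as a shift and turn from the pose commanded when the call began, along the tool's axes at that moment; what a row does not reach only later rows make up. A row lasts 1/12 s, in which the tool goes at most 41.7 mm and 7.16 degrees, less where a joint would pass 70% of its speed; a pose out of reach is approached as far as the arm can. A call with a gripper value outside its range is refused whole. The fingers move at their own pace and stop on an object; the grip force is fixed at half the most. Time passes only in rows, so rows that repeat a pose let the fingers close. It gives the time, the measured TCP pose, the force and the opening at its end, in the units of the state.
- env.get_obs(): the state, without advancing time (a new reading comes with each control period).
- env.read_camera(name): name is "scene" or "top" or "wrist"; returns a dict with "pixels" (480x640x3 uint8, blue, green, red), "range_z" (480x640 float32, mm along the optical axis (not along the pixel's ray), 0 where there is no reading), "fovy" (degrees; the focal length in pixels is half the picture's height over the tangent of half this angle, whatever the lens; pixels are square), "cx", "cy" (the principal point, pixels), "dist_coeffs" ([k1, k2, p1, p2, k3] as OpenCV has them; the pictures are not rectified), "R" (3x3) and "t" (3): a world point X has camera coordinates R X + t; the wrist camera has in their place "hand_eye" (4x4, takes a point from camera to tool coordinates, whose origin is the TCP and whose axes are the flange's). Camera axes: x right, y down, z forward; pixel columns grow to the right and rows downward; lengths in mm; the calibration is good to about 2 mm. A picture is of the moment at which its call begins: read the wrist's pose just before it.
- env.job_done(): hands the job in, once; it reports no verdict.
Trained networks look in a picture, given as the dict that the camera call returned (one of the last four; its "shot" number tells which), for a name from the list of things; names that differ only in an ending like _2 or _b are one class to them, and where a whole thing is asked for, a point or a joint stands for the part that bears it (a point fixed in the world has none). Each returns a list of dicts, best first, with "confidence" (0 to 1); they miss things now and then, are a little off and sometimes report something else, mostly with a low value. They report only what shows in the picture. A call takes as long as a camera call.
- env.spot_in(picture, target): "rect" ([left, top, width, height] in pixels, round what is visible of it).
- env.pinpoint(picture, target): "xy" ([column, row] in pixels: a listed point, or the origin of a listed thing).
The state is a dict: "t": time; "q": joint angles; "joint_velocities": joint speeds; "joint_torque": joint torques, N m; "tool_pos": TCP position; "eef_rot": TCP orientation; "ft_force": force on the tool from outside, world axes, zero at the start; "ft_torque": the same for the moment, N m; "finger_gap": opening from 0.0 (shut) to 1.0 (fully open).
Only numpy, scipy, OpenCV 4.12 (cv2) and the standard library are available. Lean on these libraries where they do the work, as an engineer would, in place of code of your own. Each camera call takes 0.05 s, during which the arm holds its last target.

TASK

The little bench press is about to be carried to the next room, so lock it: push its long spring pad straight down until you feel it meet the rubber buffer inside (gently, no leaning on it), and while it is held down slide the bridge-shaped keeper along as far as it goes, so that the pad is trapped when you let go. Leave the forceps, the trial lens and the penlight beside the press where they lie.

Things in the scene. Friction and masses are not known exactly. Their poses are not given: they have to be found in the camera images.
- lens_press: Grey bench press that does not shift on the worktop, base plate 116 x 176 mm (x, y). Origin on the worktop under its middle, z up; its own y is the long direction, in which the pad lies and the keeper slides. Either side of the middle stands an aluminium guide cheek, 100 mm long in y, inner face 30 mm and outer face 38 mm from the middle, top 69 to 86 mm high.
- pad_top (a point): Middle of the upper face of the press pad, a flat bar 40 mm (x) by 110 mm (y), from y = -62 to +48 mm of the press, moving only straight up and down; free, its face is 85 mm above the worktop. Its spring pushes back with about 4 N at first, 6 to 10 N at the buffer. The rubber buffer is firm: there the force climbs by about 20 N per mm.
- press_pad (a joint): How far the press pad is pushed down (m): 0 free; it meets the buffer somewhere between 0.011 and 0.027, which differs from press to press and is not given; trapped by the keeper it stays between 0.005 and 0.023.
- keeper_start (a point): Point fixed on the press, at its x = 0, y = -12 mm, 102 mm above the worktop: the nominal centre of the keeper's cross bar when the keeper joint is 0. The keeper with its guide cheeks and the buffer is set as a whole up to 8 mm higher or lower than this, differently on each press and not given.
- keeper (a joint): How far the steel keeper has slid (m) along the press's +y: 0 to 0.028, fully home at its end stop. It is a bridge: a cross bar over the pad, 58 mm long (x), 10 mm wide (y), 14 mm high, on two runners 23 to 29 mm from the middle whose tops stand about 8 mm (and the bar's underside 29 mm) above the pad on its buffer. It slides with about 2 N and stays where it is left.
- crossbar (a point): Middle of the steel crossbar under the pad, 10 mm wide (y), at y = +16 mm of the press, sticking out 8 mm on either side; moves with the pad. Pad up, the keeper's runners butt against it at keeper = 0.008. Pad on the buffer, they pass over it with 2 mm to spare, and at home a 3 mm notch under each runner lets it rise and lock when the pad is let go.
- forceps_mid (a point): Middle of a pair of steel forceps lying flat, 14 x 115 x 9 mm: bystander.
- trial_lens_1_mid (a point): Middle of a trial lens with a handle lying flat, 39 x 54 x 6 mm: bystander.
- penlight_mid (a point): Middle of a black penlight lying flat, 17 x 114 x 19 mm: bystander.

How it is judged (in metres and radians):
On the way, in this order (a step that is already met when the one before it is completed fails the run):
1. the pad is pushed down, the keeper not yet over its crossbar (value of joint press_pad above 0.008 m and value of joint keeper below 0.012 m), for 0.1 s.
2. the keeper is slid home with the pad still down (value of joint press_pad above 0.004 m and value of joint keeper above 0.0245 m), for 0.1 s.
At the end, for the whole second after the job is handed in: The keeper is home (within 3.5 mm of its end stop) and the pad, let go, stays trapped more than 4 mm down and at rest (all of step 2 and velocity of joint press_pad between -0.005 and 0.005 m/s); the robot touches nothing.
It fails at once if the press pad or housing is pushed with more than 25 N (contact force between any of the fingers, the arm and lens_press above 25 N).
It fails at once if the forceps, the trial lens or the penlight is moved more than 20 mm (distance of any of forceps_mid, trial_lens_1_mid, penlight_mid from where it was at the start of the episode above 0.02 m).
It also fails if it takes over 64 s, if anything falls off the work surface, if the arm or the gripper's body presses on something with over 40 N, if the wrist force passes 120 N, or if a joint passes its speed limit or range.

## Working session

There is one attempt and no reset: what is moved stays moved. The work goes in short steps, Python scripts to look and compute and a tool call to move; the robot and the scene stay as the last step left them, time stands still between calls to the robot, and variables do not carry over. Pictures are saved under pics/ and viewed, and the job is handed in when it is done.

Besides the shell and the picture viewer there is one more tool, called after "Emit:" as name(argument=value, ...), one argument or row to a line, values as JSON. send_rows: Moves the arm, as the interface text tells. Its arguments: {"type":"object","properties":{"motion":{"type":"string"}},"required":["motion"]}

```bash
ls; mkdir -p pics
cat > h.py <<'E'
import numpy as np, cv2
from rig import env
def K(p):
    f=240/np.tan(np.radians(p['fovy']/2)); return np.array([[f,0,p['cx']],[0,f,p['cy']],[0,0,1]])
def pose(p,obs=None):
    if 'R' in p: return np.array(p['R']),np.array(p['t'])
    T=np.eye(4);T[:3,:3]=obs['eef_rot'];T[:3,3]=obs['tool_pos'];M=np.linalg.inv(T@np.array(p['hand_eye']));return M[:3,:3],M[:3,3]
def world(p,uv,z=None,obs=None,depth=None):
    R,t=pose(p,obs)
    n=cv2.undistortPoints(np.array([[uv]],float),K(p),np.array(p['dist_coeffs'],float))[0,0]
    d=np.array([n[0],n[1],1.]); 
    if depth is not None: return R.T@(d*depth-t)
    c=-R.T@t; v=R.T@d
    return c+v*(z-c[2])/v[2]
def cloud(p,obs=None):
    R,t=pose(p,obs); g=np.stack(np.meshgrid(np.arange(640),np.arange(480)),-1).reshape(-1,1,2).astype(float)
    n=cv2.undistortPoints(g,K(p),np.array(p['dist_coeffs'],float)).reshape(-1,2)
    z=p['range_z'].reshape(-1)
    X=np.c_[n*z[:,None],z]; return ((X-t)@R).reshape(480,640,3), (z>0).reshape(480,640)
E
python3 - <<'E'
from h import *
o=env.get_obs(); print({k:np.round(v,3).tolist() for k,v in o.items()})
for n in ["scene","top","wrist"]:
    o=env.get_obs();p=env.read_camera(n); cv2.imwrite(f'pics/{n}0.png',p['pixels'])
    print(n,p['fovy'],p['cx'],p['cy'],p['dist_coeffs'])
    if 'hand_eye' in p: print(np.round(p['hand_eye'],3))
    for t in ["lens_press","keeper"]: print(t,env.spot_in(p,t)[:2])
    for t in ["lens_press","pad_top","keeper_start","crossbar","forceps_mid","trial_lens_1_mid","penlight_mid"]:
        r=env.pinpoint(p,t)[:2]; print(t,r)
        c,ok=cloud(p,o)
        for q in r[:1]:
            u,v=np.round(q['xy']).astype(int)
            if 0<=u<640 and 0<=v<480: print('   ',c[v,u].round(1),ok[v,u])
E
```

```text
pics
{'t': 0.0, 'q': [76.434, 12.224, -2.006, 75.829, -0.0, 89.999], 'joint_velocities': [-0.004, 0.079, 0.109, -0.076, 0.086, -0.021], 'joint_torque': [0.0, -68.616, 48.712, 0.018, 0.0, -0.0], 'tool_pos': [117.216, 485.753, 230.838], 'eef_rot': [[-0.972, 0.235, -0.0], [0.235, 0.972, -0.001], [-0.0, -0.001, -1.0]], 'ft_force': [-0.048, 0.15, 0.505], 'ft_torque': [-0.012, 0.038, 0.034], 'finger_gap': 0.999}
scene 49.3068445597699 321.7130242637523 242.71887182086945 [0.01171498 0.         0.         0.         0.        ]
lens_press [{'rect': [280.7, 257.3, 128.2, 97.7], 'confidence': 0.72}]
keeper [{'rect': [338.0, 259.5, 28.1, 42.3], 'confidence': 0.61}]
lens_press [{'xy': [341.5, 304.4], 'confidence': 0.6}, {'xy': [355.0, 272.5], 'confidence': 0.33}]
    [493.9 -55.8  67.1] True
pad_top [{'xy': [352.2, 279.8], 'confidence': 0.65}]
    [520.6 -49.   96.9] True
keeper_start [{'xy': [354.6, 271.9], 'confidence': 0.78}, {'xy': [349.9, 282.2], 'confidence': 0.32}]
    [531.2 -44.5 103. ] True
crossbar [{'xy': [339.8, 278.2], 'confidence': 0.63}]
    [516.4 -27.6  85.2] True
forceps_mid 
[... 941 characters left out ...]
0.64}]
    [ 4.395e+02 -3.690e+01 -1.000e-01] True
trial_lens_1_mid [{'xy': [303.2, 255.3], 'confidence': 0.75}]
    [509.2  94.9   1.8] True
penlight_mid [{'xy': [360.6, 190.9], 'confidence': 0.78}]
    [618.7  -5.5  18.7] True
wrist 70.80640168452919 326.3433591844565 237.73192887801338 [-0.04910925  0.          0.          0.          0.        ]
[[ 1.00000e-03 -9.60000e-01 -2.79000e-01  7.05600e+01]
 [ 1.00000e+00  0.00000e+00  1.00000e-03 -2.30000e-02]
 [-1.00000e-03 -2.79000e-01  9.60000e-01 -1.43633e+02]
 [ 0.00000e+00  0.00000e+00  0.00000e+00  1.00000e+00]]
lens_press []
keeper []
lens_press []
pad_top []
keeper_start []
crossbar []
forceps_mid []
trial_lens_1_mid []
penlight_mid []
```

Run:
```python
import cv2
a=cv2.imread('pics/top0.png')[160:330,270:490]; cv2.imwrite('pics/topc.png',cv2.resize(a,None,fx=3.5,fy=3.5,interpolation=cv2.INTER_CUBIC))
a=cv2.imread('pics/scene0.png')[230:370,250:430]; cv2.imwrite('pics/scenec.png',cv2.resize(a,None,fx=4,fy=4,interpolation=cv2.INTER_CUBIC))
```

```text
(no output)
```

View pics/topc.png

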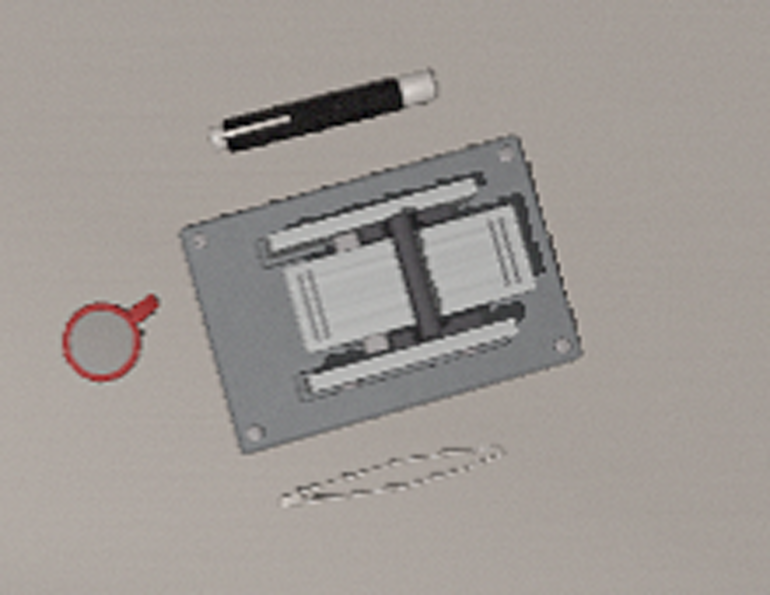

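View pics/scenec.png

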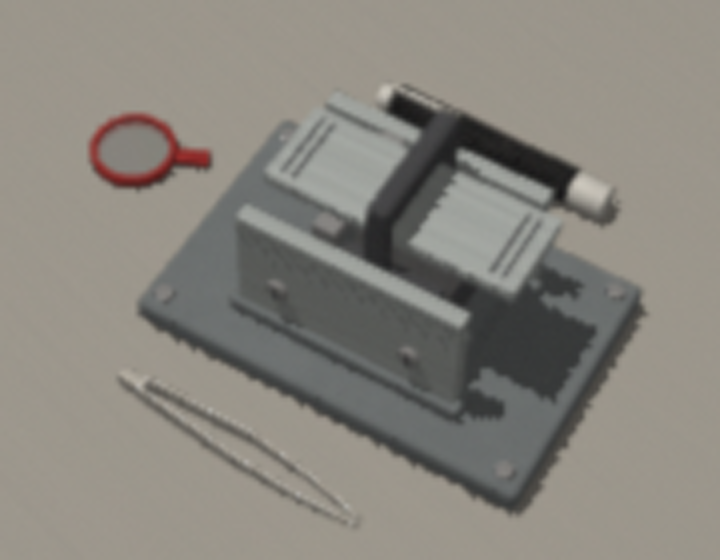

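View pics/scene0.png

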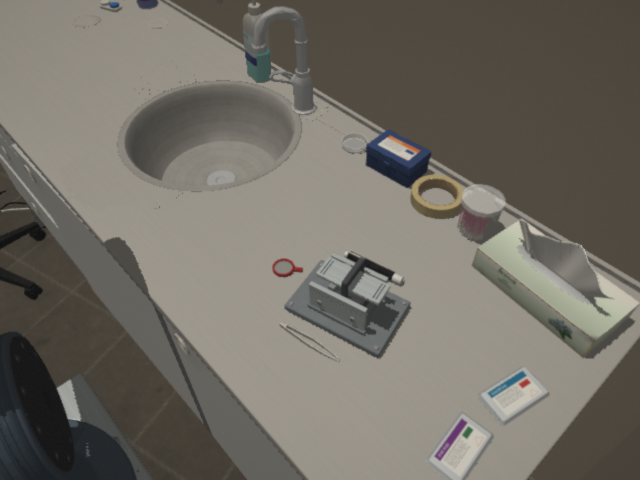

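The top view shows the press tilted about 14°, with the keeper bar at crop (415,270). The crossbar ends, at (347,243) and (375,342), lie on its left, so press +y points roughly to world +y. Next I'll get the pose from the corners of the base and pad.

Run:
```python
from h import *
p=env.read_camera("top"); c,ok=cloud(p)
s=env.read_camera("scene"); cs,oks=cloud(s)
f=lambda a:(np.array(a)/3.5+[270,160])
B=[f(a) for a in [(180,232),(515,137),(582,352),(245,452)]]
# base plate z
for a in [(215,300),(300,420),(540,300),(230,380)]:
    u,v=f(a).astype(int); print('base',c[v,u].round(1))
W=np.array([world(p,b,z=10) for b in B]); print(W.round(1), 'ctr',W.mean(0).round(1))
for i in range(4): 
    d=W[(i+1)%4]-W[i]; print(np.linalg.norm(d).round(1),np.degrees(np.arctan2(d[1],d[0])).round(1))
for nm,cc,k in [('top',c,ok),('scene',cs,oks)]:
    P=cc[k]; P=P[(abs(P[:,0]-527)<130)&(abs(P[:,1]+35)<130)&(P[:,2]>3)]
    b=P[(P[:,2]<30)]
    h,e=np.histogram(P[:,2],bins=np.arange(0,125,3)); print(nm,[(int(x),int(y)) for x,y in zip(e,h)])
    q=P[(P[:,2]>60)&(P[:,2]<95)]; print('pad-ish',cv2.minAreaRect(q[:,:2].astype(np.float32)),np.median(q[:,2]))
```

```text
base [525.6  46.5  16. ]
base [465.6   5.6  14.9]
base [ 525.3 -113.8   16.2]
base [486.2  39.8  15. ]
[[ 558.4   62.9   10. ]
 [ 605.8 -104.1   10. ]
 [ 498.6 -136.1   10. ]
 [ 450.    31.1   10. ]] ctr [528.2 -36.5  10. ]
173.6 -74.1
111.9 -163.4
174.1 106.2
113.0 16.3
top [(0, 0), (3, 545), (6, 160), (9, 537), (12, 2092), (15, 1528), (18, 263), (21, 104), (24, 35), (27, 12), (30, 5), (33, 15), (36, 32), (39, 12), (42, 14), (45, 21), (48, 4), (51, 6), (54, 7), (57, 8), (60, 12), (63, 11), (66, 31), (69, 107), (72, 305), (75, 320), (78, 108), (81, 587), (84, 787), (87, 138), (90, 3), (93, 1), (96, 6), (99, 11), (102, 48), (105, 132), (108, 45), (111, 0), (114, 0), (117, 0), (120, 0)]
pad-ish ((530.2811889648438, -41.47772216796875), (76.31239318847656, 111.3825912475586), 15.981289863586426) 83.05450177280943
scene [(0, 0), (3, 348), (6, 269), (9, 255), (12, 1507), (15, 1764), (18, 180), (21, 178), (24, 92), (27, 66), (30, 75), (33, 63), (36, 108), (39, 85), (42, 88), (45, 74), (48, 74), (51, 72), (54, 61), (57, 83), (60, 83), (63, 101), (66, 71), (69, 100), (72, 231), (75, 443), (78, 95), (81, 259), (84, 1082), (87, 95), (90, 13), (93, 12), (96, 28), (99, 23), (102, 35), (105, 149), (108, 43), (111, 0), (114, 0), (117, 0), (120, 0)]
pad-ish ((528.359375, -40.11029815673828), (79.18429565429688, 113.70848083496094), 14.740771293640137) 83.59652496196611
```

```bash
cat >> h.py <<'E'
C=np.array([528.3,-36.0]); YAW=np.radians(16.0)
def press2w(x,y,z,C=C,yaw=YAW):
    c,s=np.cos(yaw),np.sin(yaw); return np.array([C[0]+c*x-s*y,C[1]+s*x+c*y,z])
def w2press(X,C=C,yaw=YAW):
    c,s=np.cos(yaw),np.sin(yaw); d=np.array(X)[...,:2]-C; return np.stack([c*d[...,0]+s*d[...,1],-s*d[...,0]+c*d[...,1],np.array(X)[...,2]],-1)
def go(x,y,z):
    from scipy.spatial.transform import Rotation as Rn
    o=env.get_obs(); R=np.array(o['eef_rot']); t=press2w(x,y,z)
    c,s=np.cos(YAW),np.sin(YAW)
    Rt=np.array([[-s,c,0],[c,s,0],[0,0,-1.]])
    print('t',round(o['t'],2),'shift',(R.T@(t-o['tool_pos'])).round(2),'rot',Rn.from_matrix(R.T@Rt).as_rotvec().round(4),'press',w2press(o['tool_pos']).round(2),'F',np.round(o['ft_force'],2))
E
python3 - <<'E'
from h import *
go(0,-40,190)
p=env.read_camera("scene"); c,ok=cloud(p)
for u,v in [(302,90),(280,15),(250,60)]: print(c[v,u].round(0))
E
```

```text
t 1.6 shift [-541.75 -445.81   41.31] rot [ 0.     -0.      1.0547] press [-251.19  615.09  231.32] F [-0.92 -0.21  0.11]
[842. 435.  62.]
[810. 457. 238.]
[844. 635.  54.]
```

Emit:
send_rows(
  motion="0 -541.7 -445.8 20 0 0 1.0547;0 -541.7 -445.8 20 0 0 1.0547;0 -541.7 -445.8 20 0 0 1.0547;0 -541.7 -445.8 20 0 0 1.0547;0 -541.7 -445.8 20 0 0 1.0547",
)

```text
t: 2.07
tool_pos: [243.1, 318.1, 225.4]
eef_rot: [[-0.647, 0.763, 0.0], [0.763, 0.647, 0.0], [0.0, 0.0, -1.0]]
ft_force: [1.0, 0.6, 0.2]
finger_gap: 0.3
```

```bash
python3 -c "
from h import *
go(0,-40,190)"
```

```text
t 2.07 shift [-490.95  -28.07   35.36] rot [ 4.000e-04 -1.000e-04  4.244e-01] press [-176.57  418.95  225.39] F [0.97 0.56 0.19]
```

Emit:
send_rows(
  motion="0 -491 -28 25 0 0 0.4244;0 -491 -28 25 0 0 0.4244;0 -491 -28 25 0 0 0.4244;0 -491 -28 25 0 0 0.4244;0 -491 -28 25 0 0 0.4244",
)

```text
t: 2.48
tool_pos: [369.6, 152.3, 215.0]
eef_rot: [[-0.277, 0.961, 0.001], [0.961, 0.277, 0.0], [0.0, 0.001, -1.0]]
ft_force: [1.1, 0.5, -0.0]
finger_gap: 0.001
```

```bash
python3 -c "
from h import *
go(0,-40,190)"
```

```text
t 2.48 shift [-264.94  100.19   25.04] rot [ 0.0008 -0.0001  0.0015] press [-100.6   224.79  214.99] F [ 1.08  0.46 -0.04]
```

Emit:
send_rows(
  motion="0 -265 100 25 0 0 0;0 -265 100 25 0 0 0;0 -265 100 25 0 0 0;0 -265 100 25 0 0 0;0 -265 100 25 0 0 0",
)

```text
t: 2.9
tool_pos: [494.6, -13.7, 196.4]
eef_rot: [[-0.28, 0.96, 0.001], [0.96, 0.28, 0.0], [-0.0, 0.0, -1.0]]
ft_force: [0.6, 1.9, 1.3]
finger_gap: -0.002
```

```bash
python3 -c "
from h import *
go(0,-40,190)"
```

```text
t 2.9 shift [-70.89  25.93   6.41] rot [0.0005 0.0001 0.0049] press [-26.29  30.76 196.39] F [0.59 1.93 1.32]
```

Emit:
send_rows(
  motion="0 -71 26 10 0 0 0;0 -71 26 10 0 0 0;0 -71 26 10 0 0 0;0 -71 26 10 0 0 0;0 -71 26 10 0 0 0",
)

```text
t: 3.32
tool_pos: [538.2, -72.1, 186.4]
eef_rot: [[-0.281, 0.96, -0.001], [0.96, 0.281, 0.0], [0.0, -0.0, -1.0]]
ft_force: [-0.4, 0.7, -0.7]
finger_gap: -0.002
```

Run:
```python
from h import *
go(0,-40,160)
for n in ["wrist","scene","top"]:
    o=env.get_obs();p=env.read_camera(n); cv2.imwrite(f'pics/{n}1.png',p['pixels'] if n=='wrist' else cv2.resize(p['pixels'][150:390,230:550],None,fx=2.4,fy=2.4,interpolation=cv2.INTER_CUBIC))
    np.savez(f'{n}1.npz',c=cloud(p,o)[0],ok=cloud(p,o)[1])
    for t in ["pad_top","crossbar","keeper_start"]:
        r=env.pinpoint(p,t)[:1]; 
        if r: 
            u,v=r[0]['xy']; print(n,t,r, [w2press(world(p,(u,v),z=z,obs=o)).round(1) for z in (85,102)])
```

```text
t 3.32 shift [-2.63  0.44 26.35] rot [-0.0005 -0.0005  0.0051] press [ -0.44 -37.39 186.35] F [-0.39  0.72 -0.66]
wrist pad_top [{'xy': [325.2, 196.9], 'confidence': 0.65}] [array([-1. , -6.6, 85. ]), array([ -1. ,  -3.8, 102. ])]
wrist crossbar [{'xy': [330.0, 163.5], 'confidence': 0.78}] [array([ 2.3, 17.4, 85. ]), array([  2.1,  18.5, 102. ])]
wrist keeper_start [{'xy': [331.2, 205.0], 'confidence': 0.56}] [array([  3.4, -12.5,  85. ]), array([  3.2,  -9.4, 102. ])]
scene pad_top [{'xy': [351.1, 280.0], 'confidence': 0.79}] [array([-3.5, -5.2, 85. ]), array([-15.2, -11. , 102. ])]
scene crossbar [{'xy': [340.6, 279.3], 'confidence': 0.68}] [array([-10.7,   9.4,  85. ]), array([-22.2,   3.1, 102. ])]
scene keeper_start [{'xy': [359.7, 271.3], 'confidence': 0.66}] [array([18.3, -8.3, 85. ]), array([  6.1, -14.1, 102. ])]
top pad_top [{'xy': [385.2, 236.8], 'confidence': 0.89}] [array([ 4.6, -5. , 85. ]), array([  3.8,  -3. , 102. ])]
top crossbar [{'xy': [371.4, 242.9], 'confidence': 0.75}] [array([ 1.3, 19.1, 85. ]), array([  0.6,  20.8, 102. ])]
top keeper_start [{'xy': [394.7, 238.5], 'confidence': 0.74}] [array([ -2.3, -19. ,  85. ]), array([ -3. , -16.7, 102. ])]
```

View pics/wrist1.png

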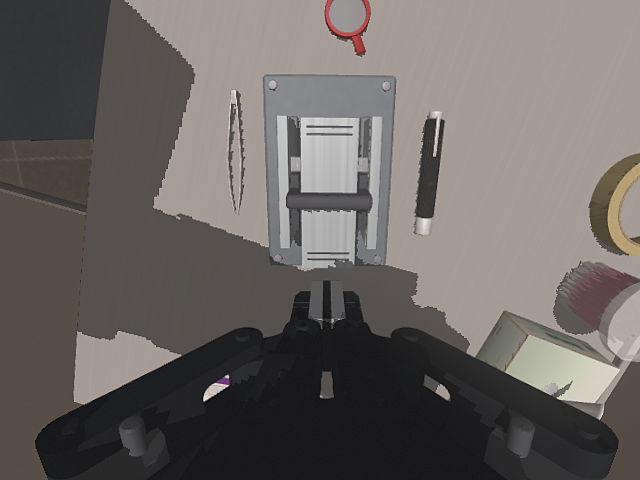

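View pics/scene1.png

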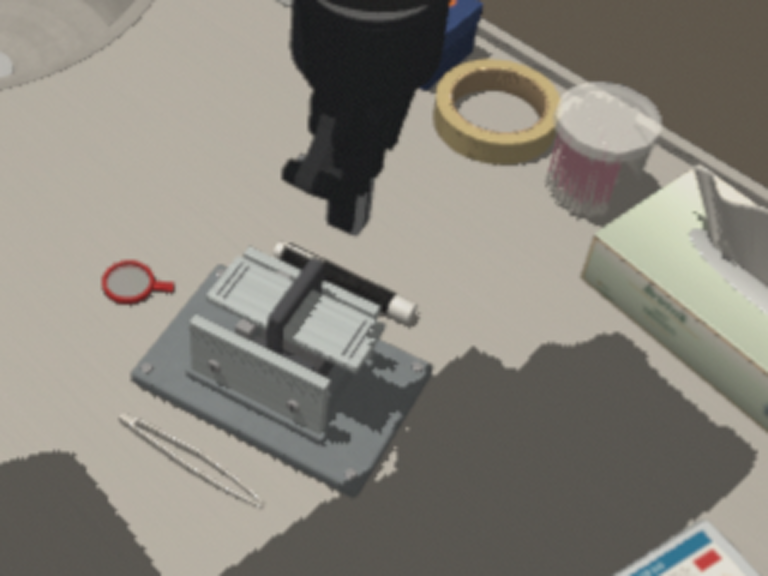

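Run:
```python
from h import *
for n in ["wrist","top","scene"]:
    d=np.load(n+'1.npz'); P=w2press(d['c'][d['ok']])
    q=P[(abs(P[:,0])<18)&(abs(P[:,1])<40)&(P[:,2]>98)&(P[:,2]<115)]
    print(n,'bar',len(q),q[:,1].min().round(1),np.percentile(q[:,1],[5,50,95]).round(1),'z',np.percentile(q[:,2],[50,90]).round(1))
    q=P[(abs(P[:,0])<40)&(abs(P[:,1])<40)&(P[:,2]>98)&(P[:,2]<115)]; print(' bar x',np.percentile(q[:,0],[1,99]).round(1))
    q=P[(abs(P[:,0])<15)&(P[:,1]>5)&(P[:,1]<40)]; print(' pad z',np.median(q[:,2]).round(1))
    q=P[(abs(P[:,0])<28)&(abs(P[:,1])<80)&(abs(P[:,2]-84)<5)]; print(' pad xy',np.percentile(q[:,0],[1,99]).round(1),np.percentile(q[:,1],[1,99]).round(1))
    q=P[(abs(abs(P[:,0])-34)<2)&(abs(P[:,1])<40)&(P[:,2]>60)]; print(' cheek z',np.median(q[:,2]).round(1))
```

```text
wrist bar 871 -11.2 [-10.2  -5.   -1.2] z [108.  109.1]
 bar x [-26.5  29.5]
 pad z 86.0
 pad xy [-22.4  24.1] [-60.1  47.7]
 cheek z 254.9
top bar 152 -10.9 [-10.2  -5.3  -0.9] z [106.4 108.6]
 bar x [-27.9  28.1]
 pad z 696.3
 pad xy [-22.9  23.3] [-34.   47.4]
 cheek z 693.8
scene bar 153 -10.9 [-10.6  -7.5  -1.7] z [107.  108.6]
 bar x [-29.7  27.5]
 pad z 85.2
 pad xy [-23.3  22.7] [-60.1  48.6]
 cheek z 356.0
```

The wrist view shows the press straight and centred, with the bar at row ~201 and column 329. The depth data put the bar at press y ≈ -5.5, its top at z ≈ 107, and the pad at z ≈ 85. Lowering behind the bar.

Emit:
send_rows(
  motion="0 0 1.5 20 0 0 0;0 0 1.5 40 0 0 0;0 0 1.5 60 0 0 0;0 0 1.5 80 0 0 0;0 0 1.5 90 0 0 0",
)

```text
t: 4.33
tool_pos: [538.9, -71.8, 94.3]
eef_rot: [[-0.281, 0.96, -0.002], [0.96, 0.281, 0.0], [0.001, -0.002, -1.0]]
ft_force: [-1.6, -0.9, -0.8]
finger_gap: 0.001
```

Emit:
send_rows(
  motion="0 0 0 0 0 0 0",
)

```text
t: 4.42
tool_pos: [538.7, -71.7, 94.5]
eef_rot: [[-0.281, 0.96, -0.003], [0.96, 0.281, 0.0], [0.001, -0.003, -1.0]]
ft_force: [-0.1, 0.4, 0.5]
finger_gap: -0.001
```

Run:
```python
from h import *
go(0,-37.5,85)
p=env.read_camera("scene"); cv2.imwrite('pics/scene2.png',cv2.resize(p['pixels'][200:380,260:460],None,fx=3,fy=3,interpolation=cv2.INTER_CUBIC))
```

```text
t 4.42 shift [-0.3  -0.09  9.5 ] rot [-0.0031 -0.0014  0.0053] press [  0.11 -37.21  94.5 ] F [-0.14  0.38  0.49]
```

View pics/scene2.png

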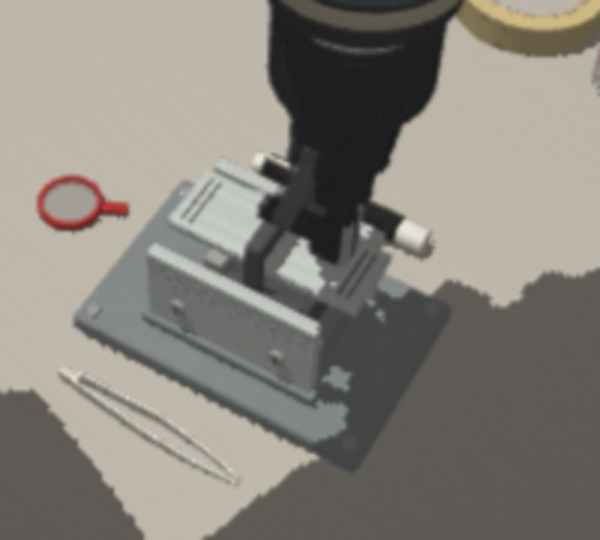

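The fingertips, at crop (325,250), are above the pad behind the bar at (265,230), with clear space between them. Pressing down in steps.

Emit:
send_rows(
  motion="0 0 0 3 0 0 0;0 0 0 6 0 0 0;0 0 0 9 0 0 0;0 0 0 11 0 0 0;0 0 0 13 0 0 0",
)

```text
t: 4.88
tool_pos: [540.2, -71.9, 83.7]
eef_rot: [[-0.281, 0.96, 0.001], [0.96, 0.281, -0.0], [-0.0, 0.001, -1.0]]
ft_force: [-0.6, 0.4, 3.9]
finger_gap: 0.002
```

Emit:
send_rows(
  motion="0 0 0 1.5 0 0 0;0 0 0 3 0 0 0;0 0 0 4 0 0 0;0 0 0 5 0 0 0;0 0 0 5 0 0 0",
)

```text
t: 5.3
tool_pos: [540.2, -72.0, 78.5]
eef_rot: [[-0.281, 0.96, 0.0], [0.96, 0.281, -0.0], [-0.0, 0.0, -1.0]]
ft_force: [0.6, 0.1, 5.7]
finger_gap: 0.0
```

Emit:
send_rows(
  motion="0 0 0 1 0 0 0;0 0 0 2 0 0 0;0 0 0 3 0 0 0;0 0 0 3.5 0 0 0;0 0 0 3.5 0 0 0",
)

```text
t: 5.72
tool_pos: [540.2, -72.0, 75.2]
eef_rot: [[-0.281, 0.96, 0.001], [0.96, 0.281, -0.0], [-0.0, 0.0, -1.0]]
ft_force: [-1.8, -0.4, 7.0]
finger_gap: 0.003
```

Emit:
send_rows(
  motion="0 0 0 0.7 0 0 0;0 0 0 1.4 0 0 0;0 0 0 2 0 0 0;0 0 0 2 0 0 0",
)

```text
t: 6.05
tool_pos: [540.2, -71.9, 73.2]
eef_rot: [[-0.281, 0.96, 0.001], [0.96, 0.281, -0.0], [-0.0, 0.001, -1.0]]
ft_force: [-0.2, 0.4, 6.2]
finger_gap: -0.0
```

Emit:
send_rows(
  motion="0 0 0 0.7 0 0 0;0 0 0 1.4 0 0 0;0 0 0 2 0 0 0;0 0 0 2 0 0 0",
)

```text
t: 6.38
tool_pos: [540.2, -71.9, 71.2]
eef_rot: [[-0.281, 0.96, 0.001], [0.96, 0.281, -0.0], [-0.0, 0.001, -1.0]]
ft_force: [-0.3, -0.1, 6.3]
finger_gap: 0.001
```

Emit:
send_rows(
  motion="0 0 0 0.7 0 0 0;0 0 0 1.4 0 0 0;0 0 0 1.5 0 0 0;0 0 0 1.5 0 0 0",
)

```text
t: 6.72
tool_pos: [540.2, -72.0, 69.8]
eef_rot: [[-0.281, 0.96, 0.001], [0.96, 0.281, -0.0], [-0.0, 0.001, -1.0]]
ft_force: [0.4, -0.1, 7.5]
finger_gap: -0.001
```

Emit:
send_rows(
  motion="0 0 0 0.6 0 0 0;0 0 0 0.6 0 0 0",
)

```text
t: 6.88
tool_pos: [540.2, -72.0, 69.1]
eef_rot: [[-0.281, 0.96, 0.001], [0.96, 0.281, -0.0], [-0.0, 0.001, -1.0]]
ft_force: [-0.7, 1.4, 7.7]
finger_gap: 0.004
```

Emit:
send_rows(
  motion="0 0 0 0.6 0 0 0;0 0 0 0.6 0 0 0",
)

```text
t: 7.05
tool_pos: [540.2, -71.9, 68.5]
eef_rot: [[-0.281, 0.96, 0.001], [0.96, 0.281, -0.0], [-0.0, 0.001, -1.0]]
ft_force: [-0.1, 0.8, 8.0]
finger_gap: 0.003
```

Emit:
send_rows(
  motion="0 0 0 0.6 0 0 0;0 0 0 0.6 0 0 0",
)

```text
t: 7.22
tool_pos: [540.2, -71.9, 68.0]
eef_rot: [[-0.281, 0.96, 0.001], [0.96, 0.281, -0.0], [-0.0, 0.001, -1.0]]
ft_force: [-0.5, -0.3, 7.7]
finger_gap: 0.0
```

Emit:
send_rows(
  motion="0 0 0 0.5 0 0 0;0 0 0 0.5 0 0 0",
)

```text
t: 7.38
tool_pos: [540.2, -71.9, 67.5]
eef_rot: [[-0.281, 0.96, 0.001], [0.96, 0.281, -0.0], [-0.0, 0.001, -1.0]]
ft_force: [-0.9, -0.7, 7.0]
finger_gap: 0.001
```

Still only the spring, so I'll continue one call at a time.

Emit:
send_rows(
  motion="0 0 0 0.5 0 0 0;0 0 0 0.5 0 0 0",
)

```text
t: 7.55
tool_pos: [540.2, -72.0, 67.0]
eef_rot: [[-0.281, 0.96, 0.001], [0.96, 0.281, -0.0], [-0.0, 0.001, -1.0]]
ft_force: [-1.0, 0.1, 8.9]
finger_gap: -0.002
```

Emit:
send_rows(
  motion="0 0 0 0.4 0 0 0;0 0 0 0.4 0 0 0",
)

```text
t: 7.72
tool_pos: [540.2, -71.9, 66.6]
eef_rot: [[-0.281, 0.96, 0.001], [0.96, 0.281, -0.0], [-0.0, 0.001, -1.0]]
ft_force: [-1.0, 0.6, 7.3]
finger_gap: 0.001
```

Emit:
send_rows(
  motion="0 0 0 0.5 0 0 0;0 0 0 0.5 0 0 0",
)

```text
t: 7.88
tool_pos: [540.2, -71.9, 66.1]
eef_rot: [[-0.281, 0.96, 0.001], [0.96, 0.281, -0.0], [-0.0, 0.001, -1.0]]
ft_force: [-0.6, -0.2, 7.9]
finger_gap: 0.002
```

Emit:
send_rows(
  motion="0 0 0 0.4 0 0 0;0 0 0 0.4 0 0 0",
)

```text
t: 8.05
tool_pos: [540.2, -71.9, 65.7]
eef_rot: [[-0.281, 0.96, 0.001], [0.96, 0.281, -0.0], [-0.0, 0.001, -1.0]]
ft_force: [-1.0, -0.8, 8.3]
finger_gap: 0.0
```

Emit:
send_rows(
  motion="0 0 0 0.4 0 0 0;0 0 0 0.4 0 0 0",
)

```text
t: 8.22
tool_pos: [540.2, -71.9, 65.3]
eef_rot: [[-0.281, 0.96, 0.001], [0.96, 0.281, -0.0], [-0.0, 0.001, -1.0]]
ft_force: [-1.9, 0.2, 7.5]
finger_gap: 0.001
```

Emit:
send_rows(
  motion="0 0 0 0.4 0 0 0;0 0 0 0.4 0 0 0",
)

```text
t: 8.38
tool_pos: [540.2, -71.9, 64.9]
eef_rot: [[-0.281, 0.96, 0.001], [0.96, 0.281, -0.0], [-0.0, 0.001, -1.0]]
ft_force: [-0.9, -0.5, 8.3]
finger_gap: -0.001
```

Emit:
send_rows(
  motion="0 0 0 0.4 0 0 0;0 0 0 0.4 0 0 0",
)

```text
t: 8.55
tool_pos: [540.2, -71.9, 64.5]
eef_rot: [[-0.281, 0.96, 0.001], [0.96, 0.281, -0.0], [-0.0, 0.001, -1.0]]
ft_force: [-1.2, 1.0, 7.6]
finger_gap: 0.004
```

Emit:
send_rows(
  motion="0 0 0 0.4 0 0 0;0 0 0 0.4 0 0 0",
)

```text
t: 8.72
tool_pos: [540.3, -71.9, 64.2]
eef_rot: [[-0.281, 0.96, 0.001], [0.96, 0.281, -0.0], [-0.0, 0.001, -1.0]]
ft_force: [-1.9, 1.0, 10.0]
finger_gap: -0.001
```

Emit:
send_rows(
  motion="0 0 0 0.3 0 0 0;0 0 0 0.3 0 0 0",
)

```text
t: 8.88
tool_pos: [540.3, -71.9, 64.1]
eef_rot: [[-0.281, 0.96, 0.001], [0.96, 0.281, -0.0], [-0.0, 0.001, -1.0]]
ft_force: [-3.8, 0.7, 12.4]
finger_gap: -0.002
```

Buffer felt at z ≈ 64.2, about 21 mm down, with 12 N. Easing off slightly and sliding along +y.

Emit:
send_rows(
  motion="0 1 0 -0.2 0 0 0;0 2.5 0 -0.3 0 0 0;0 4 0 -0.3 0 0 0;0 6 0 -0.3 0 0 0;0 8 0 -0.3 0 0 0",
)

```text
t: 9.3
tool_pos: [538.7, -65.1, 64.5]
eef_rot: [[-0.28, 0.96, 0.002], [0.96, 0.28, -0.002], [-0.002, 0.001, -1.0]]
ft_force: [1.8, -6.0, 8.5]
finger_gap: 0.001
```

Run:
```python
from h import *
go(0,-37.5,64)
p=env.read_camera("scene"); cv2.imwrite('pics/scene3.png',cv2.resize(p['pixels'][200:380,260:460],None,fx=3,fy=3,interpolation=cv2.INTER_CUBIC))
```

```text
t 9.3 shift [-6.67 -1.96  0.5 ] rot [0.0014 0.0023 0.0047] press [  1.93 -30.82  64.48] F [ 1.8  -5.96  8.52]
```

View pics/scene3.png

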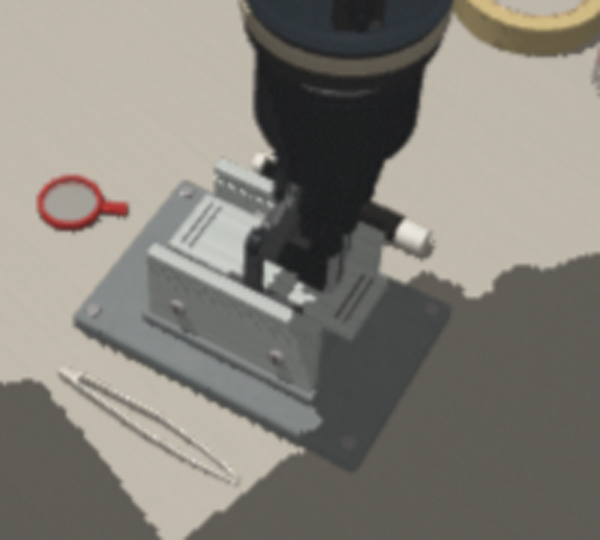

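Emit:
send_rows(
  motion="0 1.5 0 0 0 0 0;0 3 0 0 0 0 0;0 4.5 0 0 0 0 0;0 6 0 0 0 0 0;0 6 0 0 0 0 0",
)

```text
t: 9.77
tool_pos: [537.0, -59.2, 64.5]
eef_rot: [[-0.28, 0.96, 0.002], [0.96, 0.28, -0.002], [-0.002, 0.001, -1.0]]
ft_force: [2.1, -5.1, 8.0]
finger_gap: 0.001
```

Emit:
send_rows(
  motion="0 1.5 0 0 0 0 0;0 3 0 0 0 0 0;0 4.5 0 0 0 0 0;0 5 0 0 0 0 0;0 5 0 0 0 0 0",
)

```text
t: 10.18
tool_pos: [535.7, -54.6, 64.5]
eef_rot: [[-0.28, 0.96, 0.002], [0.96, 0.28, -0.002], [-0.002, 0.002, -1.0]]
ft_force: [2.5, -7.1, 7.6]
finger_gap: -0.002
```

Run:
```python
from h import *
go(0,0,64)
p=env.read_camera("scene"); cv2.imwrite('pics/scene4.png',cv2.resize(p['pixels'][200:380,260:460],None,fx=3,fy=3,interpolation=cv2.INTER_CUBIC))
o=env.get_obs();p=env.read_camera("wrist"); cv2.imwrite('pics/wrist4.png',p['pixels'])
```

```text
t 10.18 shift [19.88 -1.88  0.46] rot [0.0015 0.0025 0.0048] press [  1.97 -19.87  64.51] F [ 2.46 -7.14  7.57]
```

View pics/scene4.png

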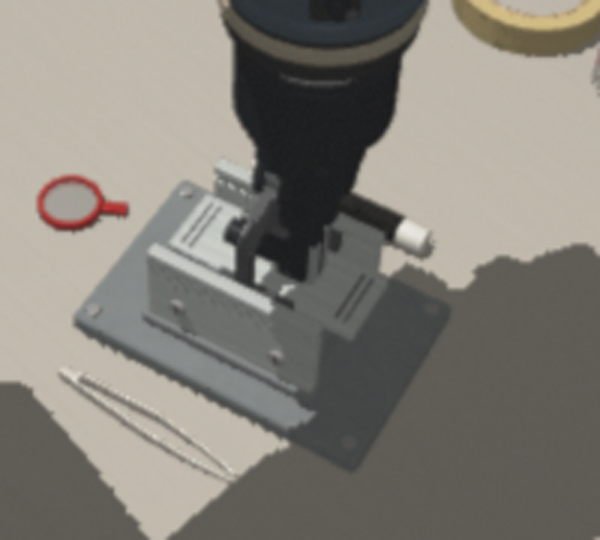

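View pics/wrist4.png

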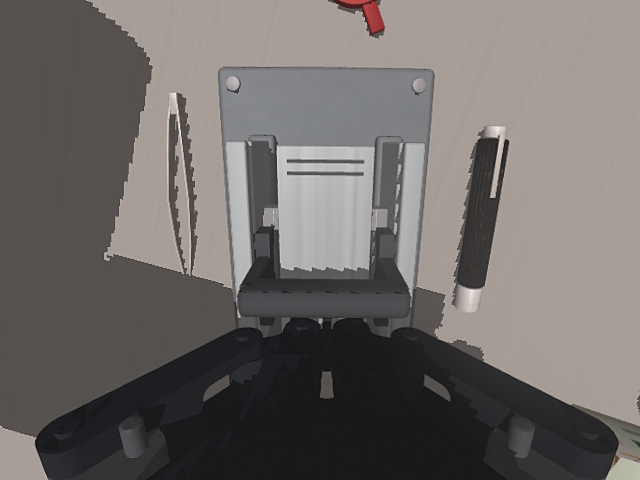

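The wrist view shows the bar at row ~300, right against the fingers, and the runner tips at row ~230 just short of the crossbar ends at row ~215. Continuing the slide.

Emit:
send_rows(
  motion="0 1.2 0 0 0 0 0;0 2.4 0 0 0 0 0;0 3.6 0 0 0 0 0;0 5 0 0 0 0 0;0 5 0 0 0 0 0",
)

```text
t: 10.7
tool_pos: [534.3, -49.7, 64.5]
eef_rot: [[-0.28, 0.96, 0.002], [0.96, 0.28, -0.002], [-0.002, 0.002, -1.0]]
ft_force: [2.6, -5.3, 7.7]
finger_gap: 0.001
```

Emit:
send_rows(
  motion="0 1.2 0 0 0 0 0;0 2.4 0 0 0 0 0;0 3.6 0 0 0 0 0;0 5 0 0 0 0 0;0 5 0 0 0 0 0",
)

```text
t: 11.12
tool_pos: [532.9, -44.9, 64.5]
eef_rot: [[-0.28, 0.96, 0.002], [0.96, 0.28, -0.002], [-0.002, 0.002, -1.0]]
ft_force: [2.8, -5.7, 8.8]
finger_gap: -0.001
```

Run:
```python
from h import *
go(0,0,64)
o=env.get_obs();p=env.read_camera("wrist"); cv2.imwrite('pics/wrist5.png',p['pixels'])
```

```text
t 11.12 shift [ 9.82 -1.94  0.5 ] rot [0.0017 0.0025 0.0048] press [ 1.98 -9.81 64.53] F [ 2.77 -5.65  8.79]
```

View pics/wrist5.png

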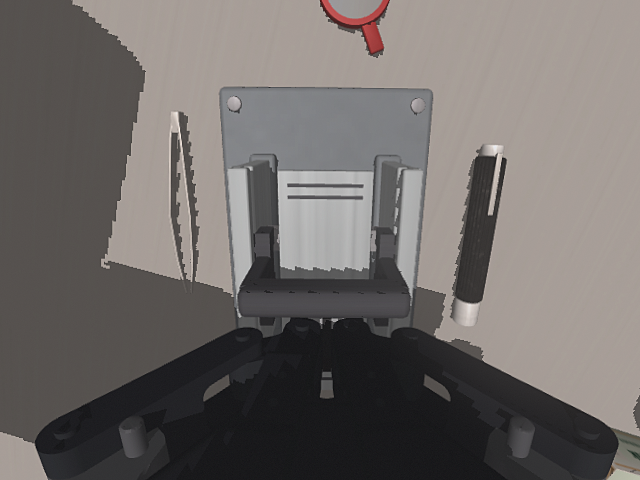

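The bar is moving with the fingers, and the runners now cover the crossbar. About 10 mm remains.

Emit:
send_rows(
  motion="0 1.2 0 0 0 0 0;0 2.4 0 0 0 0 0;0 3.6 0 0 0 0 0;0 5 0 0 0 0 0;0 5 0 0 0 0 0",
)

```text
t: 11.58
tool_pos: [531.5, -40.1, 64.5]
eef_rot: [[-0.28, 0.96, 0.002], [0.96, 0.28, -0.002], [-0.002, 0.002, -1.0]]
ft_force: [1.7, -5.9, 7.6]
finger_gap: -0.001
```

Emit:
send_rows(
  motion="0 1 0 0 0 0 0;0 2 0 0 0 0 0;0 2 0 0 0 0 0",
)

```text
t: 11.83
tool_pos: [531.0, -38.2, 64.5]
eef_rot: [[-0.28, 0.96, 0.002], [0.96, 0.28, -0.002], [-0.003, 0.002, -1.0]]
ft_force: [2.0, -7.2, 7.3]
finger_gap: 0.003
```

Emit:
send_rows(
  motion="0 0.7 0 0 0 0 0;0 1 0 0 0 0 0;0 1 0 0 0 0 0",
)

```text
t: 12.08
tool_pos: [530.7, -37.3, 64.5]
eef_rot: [[-0.28, 0.96, 0.002], [0.96, 0.28, -0.002], [-0.002, 0.002, -1.0]]
ft_force: [2.8, -6.8, 8.3]
finger_gap: 0.001
```

Emit:
send_rows(
  motion="0 0.6 0 0 0 0 0;0 0.8 0 0 0 0 0;0 0.8 0 0 0 0 0",
)

```text
t: 12.33
tool_pos: [530.6, -36.9, 64.5]
eef_rot: [[-0.28, 0.96, 0.003], [0.96, 0.28, -0.003], [-0.003, 0.002, -1.0]]
ft_force: [3.9, -10.0, 7.4]
finger_gap: 0.001
```

Emit:
send_rows(
  motion="0 0.6 0 0 0 0 0;0 0.8 0 0 0 0 0;0 0.8 0 0 0 0 0",
)

```text
t: 12.58
tool_pos: [530.6, -36.6, 64.6]
eef_rot: [[-0.28, 0.96, 0.003], [0.96, 0.28, -0.004], [-0.004, 0.002, -1.0]]
ft_force: [4.1, -14.9, 7.5]
finger_gap: -0.001
```

Emit:
send_rows(
  motion="0 0.6 0 0 0 0 0;0 0.6 0 0 0 0 0",
)

```text
t: 12.75
tool_pos: [530.5, -36.4, 64.7]
eef_rot: [[-0.279, 0.96, 0.003], [0.96, 0.279, -0.004], [-0.005, 0.002, -1.0]]
ft_force: [4.4, -17.5, 6.7]
finger_gap: 0.003
```

The end stop shows clearly: lateral force climbs to 17 N with no travel. I'll back off the bar slightly, then lift straight up.

Emit:
send_rows(
  motion="0 -1.5 0 0 0 0 0;0 -3 0 0 0 0 0;0 -4.5 0 0 0 0 0;0 -6 0 0 0 0 0;0 -6 0 0 0 0 0",
)

```text
t: 13.17
tool_pos: [531.1, -39.4, 64.3]
eef_rot: [[-0.281, 0.96, 0.001], [0.96, 0.281, 0.002], [0.001, 0.001, -1.0]]
ft_force: [-1.6, 6.4, 9.8]
finger_gap: -0.0
```

Run:
```python
from h import *
go(0,0,64)
o=env.get_obs();p=env.read_camera("wrist"); cv2.imwrite('pics/wrist6.png',p['pixels'])
c,ok=cloud(p,o); P=w2press(c[ok]); q=P[(abs(P[:,0])<18)&(abs(P[:,1])<60)&(P[:,2]>98)&(P[:,2]<112)]; print(np.percentile(q[:,1],[5,50,95]))
```

```text
t 13.17 shift [ 4.   -1.71  0.27] rot [ 0.0014 -0.0014  0.0058] press [ 1.73 -3.99 64.27] F [-1.64  6.38  9.83]
[-4.16774658 16.52840419 21.84235201]
```

View pics/wrist6.png

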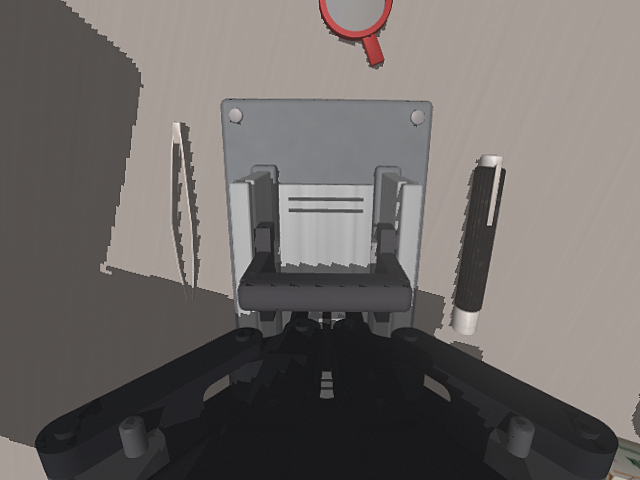

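The bar sits at y ≈ 16.5, which is home, and the fingers are now clear of it. Lifting slowly.

Emit:
send_rows(
  motion="0 0 0 -1.5 0 0 0;0 0 0 -3 0 0 0;0 0 0 -4.5 0 0 0;0 0 0 -6 0 0 0;0 0 0 -8 0 0 0",
)

```text
t: 13.63
tool_pos: [530.5, -40.0, 71.7]
eef_rot: [[-0.281, 0.96, -0.0], [0.96, 0.281, -0.0], [0.0, -0.0, -1.0]]
ft_force: [0.1, 0.6, 0.1]
finger_gap: 0.001
```

Run:
```python
from h import *
go(0,0,64)
p=env.read_camera("scene"); cv2.imwrite('pics/scene7.png',cv2.resize(p['pixels'][200:380,260:460],None,fx=3,fy=3,interpolation=cv2.INTER_CUBIC))
c,ok=cloud(p); P=w2press(c[ok])
q=P[(abs(P[:,0])<12)&(P[:,1]>28)&(P[:,1]<46)]; print('pad z',np.median(q[:,2]))
q=P[(abs(P[:,0])<18)&(abs(P[:,1]-16)<12)&(abs(P[:,2]-107)<4)]; print('bar y',np.percentile(q[:,1],[5,50,95]))
```

```text
t 13.63 shift [ 4.45 -1.    7.72] rot [-0.0003 -0.      0.0055] press [ 1.03 -4.44 71.72] F [0.06 0.59 0.09]
pad z 69.84897715446232Traceback (most recent call last):
  File "<stdin>", line 6, in <module>
    return _quantile_unchecked(
        a, q, axis, out, overwrite_input, method, keepdims, weights)
    return _ureduce(a,
                    func=_quantile_ureduce_func,
    ...<5 lines>...
                    overwrite_input=overwrite_input,
                    method=method)
    r = func(a, **kwargs)
    result = _quantile(arr,
                       quantiles=q,
    ...<2 lines>...
                       out=out,
                       weights=wgt)
    slices_having_nans = np.isnan(arr[-1, ...])
                                  ~~~^^^^^^^^^
IndexError: index -1 is out of bounds for axis 0 with size 0
```

View pics/scene7.png

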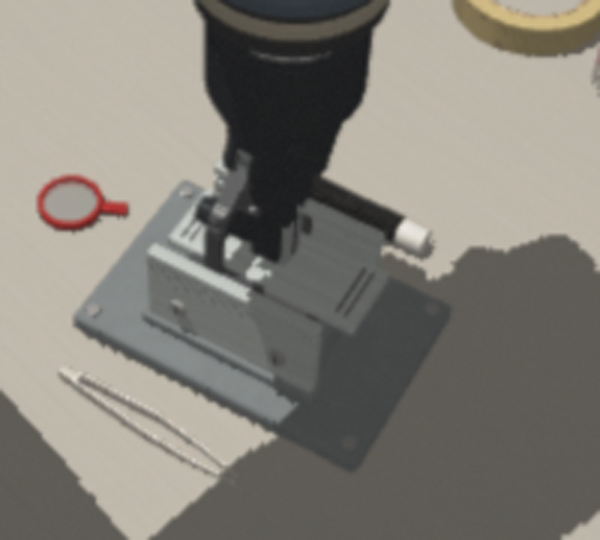

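Contact force is zero and the pad has stayed down at z ≈ 70, so it is trapped. I'll move further back from the bar before lifting out.

Emit:
send_rows(
  motion="0 -3 0 -1 0 0 0;0 -7 0 -1 0 0 0;0 -11 0 -1 0 0 0;0 -15 0 -1 0 0 0;0 -15 0 -2 0 0 0",
)

```text
t: 14.1
tool_pos: [535.0, -55.3, 73.5]
eef_rot: [[-0.28, 0.96, -0.0], [0.96, 0.28, -0.0], [-0.0, -0.0, -1.0]]
ft_force: [-0.4, 0.1, -0.2]
finger_gap: 0.002
```

Emit:
send_rows(
  motion="0 0 0 -8 0 0 0;0 0 0 -20 0 0 0;0 0 0 -40 0 0 0;0 0 0 -60 0 0 0;0 0 0 -80 0 0 0",
)

```text
t: 14.52
tool_pos: [534.6, -54.3, 155.2]
eef_rot: [[-0.281, 0.96, -0.0], [0.96, 0.281, 0.0], [0.0, 0.0, -1.0]]
ft_force: [0.2, -0.4, 0.1]
finger_gap: -0.0
```

Emit:
send_rows(
  motion="0 -20 0 -30 0 0 0;0 -40 0 -40 0 0 0;0 -40 0 -40 0 0 0;0 -40 0 -40 0 0 0;0 -40 0 -40 0 0 0",
)

```text
t: 14.93
tool_pos: [545.6, -92.5, 193.4]
eef_rot: [[-0.281, 0.96, -0.001], [0.96, 0.281, 0.0], [0.001, -0.001, -1.0]]
ft_force: [-0.2, 0.5, -1.3]
finger_gap: -0.002
```

Run:
```python
from h import *
go(0,0,64)
for n in ["scene","top","wrist"]:
    o=env.get_obs();p=env.read_camera(n)
    if n=="scene":cv2.imwrite('pics/scene8.png',cv2.resize(p['pixels'][200:380,260:460],None,fx=3,fy=3,interpolation=cv2.INTER_CUBIC))
    c,ok=cloud(p,o); P=w2press(c[ok])
    q=P[(abs(P[:,0])<12)&(P[:,1]>28)&(P[:,1]<46)&(P[:,2]<100)]; print(n,'pad z',np.median(q[:,2]))
    q=P[(abs(P[:,0])<18)&(abs(P[:,1])<40)&(abs(P[:,2]-107)<5)]; print('bar y',len(q),np.percentile(q[:,1],[5,50,95]) if len(q) else '')
    for t in ["forceps_mid","trial_lens_1_mid","penlight_mid"]:
        r=env.pinpoint(p,t)[:1]
        if r: print(t,world(p,r[0]['xy'],z=6,obs=o).round(0))
```

```text
t 14.93 shift [ 58.97  -0.72 129.4 ] rot [-0.0007 -0.0006  0.0051] press [  1.11 -59.05 193.36] F [-0.15  0.46 -1.29]
scene pad z 69.97188306223632
bar y 131 [12.41436784 16.10442796 21.45788538]
forceps_mid [436. -44.   6.]
trial_lens_1_mid [506. 104.   6.]
penlight_mid [618.  -6.   6.]
top pad z 68.69652046543645
bar y 146 [11.44125537 16.12869335 20.58161661]
forceps_mid [434. -39.   6.]
trial_lens_1_mid [507.  94.   6.]
penlight_mid [618.  -9.   6.]
wrist pad z 70.6108206635359
bar y 884 [11.75039066 16.62670162 21.06731244]
forceps_mid [443. -39.   6.]
penlight_mid [620.  -4.   6.]
```

View pics/scene8.png

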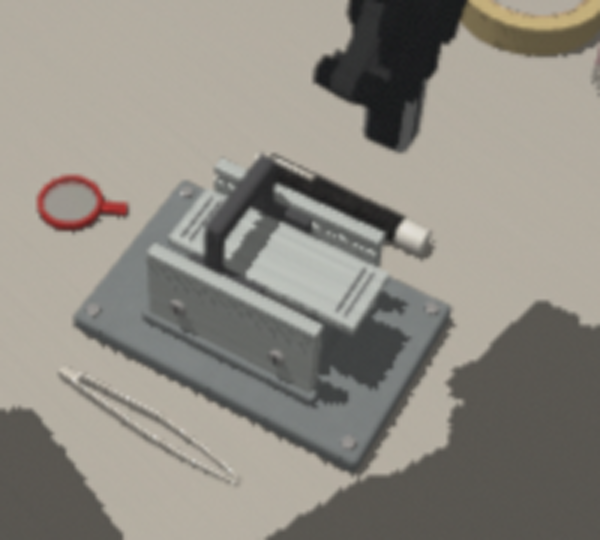

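The pad is trapped about 15 mm down at z ≈ 70, and the keeper bar is home at y ≈ +16. The bystanders look unmoved and the arm is clear, so I'm handing in.

```bash
python3 -c "
from h import *
print(env.job_done())"
```

```text
the job is handed in; nothing more can be done
None
```

The press is locked: the pad is trapped and the keeper is home. I handed the job in at about 15 s of the 64 s allowed; it reported no verdict.

- **Pressing:** I pushed the pad straight down with closed fingers behind the keeper bar. It met the buffer about 21 mm down, and the downward force peaked at about 12 N in the readings.
- **Sliding:** With the pad held down, I pushed the bar along +y with the same fingers until it stopped. At the end stop the sideways force rose to about 18 N with 7 N downward, about 19 N in all against the 25 N limit. That is the highest I read, though I only saw the force at the end of each move.
- **Release:** I backed off the bar and lifted out with no force on the tool.

**Last checks:**
- **Keeper:** all three cameras put the bar at y = +16 to +17 mm, which is home.
- **Pad:** it sits at z = 69 to 71 mm, about 15 mm down. I measured this twice about 1.3 s apart and it had not moved.
- **Bystanders:** the forceps, trial lens and penlight are unmoved, within the few millimetres of scatter in the network readings.
- **Starting position:** the keeper started about 6 mm along rather than at 0, still below the 12 mm allowed for step 1.

No check failed. The wrist camera did not find the trial lens in the last picture, but the other two did.

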